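# Print one plaque at the blue stamping jig

## Robot

A 6-joint arm with a two-finger parallel gripper is mounted at the origin on a cart in front of the work surface, level with it; the furniture and walls round the work are solid. World frame = base frame: x ahead of the robot, y to its left, z up, the work surface at z = 0. Lengths are in m, angles in rad, forces in N, time in s.
With the tool pointing down it reaches from about 0.35 to 0.775 m from the base axis. Payload 5.5 kg.
Tool frame: the origin (TCP) lies midway between the tips of the shut fingers; the grasp point (between the pads) lies 19 mm behind it (env.hold_point_z is the distance from the TCP to the grasp point, in m); z points along the fingers, y is the line along which they close (so a half turn about z gives the same grasp; the last joint's range is limited). The gripper opens to 85 mm and grips with 20 to 120 N. Pads are 22 mm wide; open, the fingers measure 114 mm over their backs; the gripper's body (76 mm by 85 mm) begins 54 mm behind the grasp point. The pads swing forward as they close: fully open they stand 13 mm farther back than shut.
Start: joints at [-1.405, 0.313, 0.046, 1.304, 0, 1.431], TCP at [0.173, -0.548, 0.231] pointing down, gripper open.
Joint ranges: [-2.76, 2.76], [-0.86, 1.69], [-1.03, 1.26], [-2.2, 2.34], [-1.47, 1.5], [-3.14, 3.14]. Speed limits (rad/s): [2.57, 2.57, 3.14, 3.14, 3.14, 3.14].

## Interface

Orientations are given as a unit quaternion [w, x, y, z].
In Python, from workcell import env, read_camera gives the robot as it stands. The module is installed in compiled form; this text tells all that it offers.
- The arm moves only by the tool carry_out, never from a script. Its argument "moves" is a list of rows, each an object of numbers: "tx", "ty", "tz": the shift along the world's x, y, z in cm; "wx", "wy", "wz": the turn, a rotation vector about the world's x, y, z in rad; "claw": the closure, from -1 (fully open) to 1 (shut). A call has 1 to 8 rows; each row shifts and turns the commanded pose from where the row before left it; what a row does not reach is not made up. A row lasts 1/8 s, in which the tool goes at most 62.5 mm and 10.7 degrees, less where a joint would pass 70% of its speed; a pose out of reach is approached as far as the arm can. A call is refused whole if a number of a shift passes 6.25 or a number of a turn 0.188, either way. A call with a gripper value outside its range is refused whole. The fingers move at their own pace and stop on an object; "newtons" is the grip in N (left out, the last holds). Time passes only in rows, so rows that do not move let the fingers close. It gives the time, the measured TCP pose, the force, the opening and the grip force at its end, in the units of the state.
- env.get_state(): the state, without advancing time (a new reading comes with each control period).
- read_camera(name): name is "scene" or "side" or "wrist"; returns a dict with "image" (400x640x3 uint8, blue, green, red), "z_map" (400x640 float32, m along the optical axis (not along the pixel's ray), 0 where there is no reading), "fx", "fy", "cx", "cy" (pixels), "camera_from_world" (4x4, takes a point from world to camera coordinates); the wrist camera has in their place "hand_eye" (4x4, takes a point from camera to tool coordinates, whose origin is the TCP and whose axes are the flange's). Camera axes: x right, y down, z forward; pixel columns grow to the right and rows downward; lengths in m; the calibration is good to about 2 mm. A picture is of the moment at which its call begins: read the wrist's pose just before it.
- env.hand_in(): hands the job in; it is judged then, once.
The state is a dict: "clock": time; "joint_pos": joint angles; "qvel": joint speeds; "tau": joint torques, N m; "tcp_pos": TCP position; "orientation": TCP orientation; "wrist_force": force on the tool from outside, world axes, zero at the start; "ft_torque": the same for the moment, N m; "finger_gap": finger opening in m; "grip_force": force on a finger pad.
Only numpy, scipy, OpenCV 4.12 (cv2) and the standard library are available. Lean on these libraries where they do the work, as an engineer would, in place of code of your own. Each camera call takes 0.05 s, during which the arm holds its last target. There are 200 camera calls.

## Task

Print the clay plaque at the stamping jig with the blue knob. With the fingertips push that jig's carriage fully home under the stamp, then press the blue knob down lightly until the pad rests on the plaque, stay a moment, and let the knob spring right up; do not force it to its bottom stop, which smears the print. Lift nothing, do not touch the plaques, and leave the red and yellow jigs and everything else on the table alone.

Things in the scene. Friction and masses are not known exactly. Their poses are not given: they have to be found in the camera images.
- jig_blue: The stamping jig with the blue knob (the one to use): a plywood base 290 x 156 x 12 mm fixed to the table, with two rails, a grey column and arm at its far end (arm top 89 mm above the table, steel bush up to 104 mm) that carry the spring stamp. Origin: on the table under the stamp's axis. x: the way the carriage goes home (away from the robot), z up.
- carriage_blue: Loose wooden carriage of the blue jig, plate 172 x 126 x 9.5 mm, lying on its base between the rails, 3 mm of play each side. Origin: plate's underside, below the nest's centre, 12 mm above the table; x towards home. Fully home its plate meets two rubber buffers and the origin is on the stamp's axis; it starts 35 to 55 mm nearer the robot. With its plaque it needs about 1 to 3 N to slide.
- push_blue (a point): Centre of the front face of the push bar on the blue jig's wooden carriage, 36 mm above the table; moves with the carriage; axes as the jig. The bar is 100 mm wide (y), 12 mm thick, top 49.5 mm above the table; at home its face is 100 mm before the stamp's axis. The base board (top at 12 mm) runs below it out to 185 mm before that axis. Push along the jig's +x.
- plunger_blue (a joint): How far the blue knob is pressed down (m): 0 up, 0.020 bottom stop. With a plaque home under it the pad meets the clay at about 0.009. The knob needs 2 N to start, 3 N just before the pad meets, 5 N just after, 8 N at 0.0125, 12 N at 0.0165 and 15 N at the bottom; it springs up when let go.
- knob_blue (a point): Top centre of the blue mushroom knob (28 mm diameter), 150 mm above the table when up, the highest part of the jig; moves down with the knob.
- pad_blue: The blue printing pad under the arm, 34 mm diameter, on a spring of its own (800 N/m, 1.2 N to start) inside the plunger. Origin: centre of its face, 40 mm above the table when up. A print needs 1 to 8 N on the plaque (knob pressed about 0.009 to 0.017); at the bottom stop it presses with 10 N.
- plaque_blue: Grey scalloped leather-hard clay plaque, about 128 mm across and 10 mm thick, lying loose between four brass pins on the blue jig's carriage, its underside 21.5 mm above the table. Origin: centre of its underside.
- jig_red: The stamping jig with the red knob (to be left alone): a plywood base 290 x 156 x 12 mm fixed to the table, with two rails, a grey column and arm at its far end (arm top 89 mm above the table, steel bush up to 104 mm) that carry the spring stamp. Origin: on the table under the stamp's axis. x: the way the carriage goes home (away from the robot), z up.
- push_red (a point): Centre of the front face of the push bar on the red jig's wooden carriage, 36 mm above the table; moves with the carriage; axes as the jig. The bar is 100 mm wide (y), 12 mm thick, top 49.5 mm above the table; at home its face is 100 mm before the stamp's axis. The base board (top at 12 mm) runs below it out to 185 mm before that axis. Push along the jig's +x.
- plunger_red (a joint): How far the red knob is pressed down (m): 0 up, 0.020 bottom stop. With a plaque home under it the pad meets the clay at about 0.009. The knob needs 2 N to start, 3 N just before the pad meets, 5 N just after, 8 N at 0.0125, 12 N at 0.0165 and 15 N at the bottom; it springs up when let go.
- knob_red (a point): Top centre of the red mushroom knob (28 mm diameter), 150 mm above the table when up, the highest part of the jig; moves down with the knob.
- plaque_red: Grey scalloped leather-hard clay plaque, about 128 mm across and 10 mm thick, lying loose between four brass pins on the red jig's carriage, its underside 21.5 mm above the table. Origin: centre of its underside.
- jig_yellow: The stamping jig with the yellow knob (to be left alone): a plywood base 290 x 156 x 12 mm fixed to the table, with two rails, a grey column and arm at its far end (arm top 89 mm above the table, steel bush up to 104 mm) that carry the spring stamp. Origin: on the table under the stamp's axis. x: the way the carriage goes home (away from the robot), z up.
- push_yellow (a point): Centre of the front face of the push bar on the yellow jig's wooden carriage, 36 mm above the table; moves with the carriage; axes as the jig. The bar is 100 mm wide (y), 12 mm thick, top 49.5 mm above the table; at home its face is 100 mm before the stamp's axis. The base board (top at 12 mm) runs below it out to 185 mm before that axis. Push along the jig's +x.
- plunger_yellow (a joint): How far the yellow knob is pressed down (m): 0 up, 0.020 bottom stop. With a plaque home under it the pad meets the clay at about 0.009. The knob needs 2 N to start, 3 N just before the pad meets, 5 N just after, 8 N at 0.0125, 12 N at 0.0165 and 15 N at the bottom; it springs up when let go.
- knob_yellow (a point): Top centre of the yellow mushroom knob (28 mm diameter), 150 mm above the table when up, the highest part of the jig; moves down with the knob.
- plaque_yellow: Grey scalloped leather-hard clay plaque, about 128 mm across and 10 mm thick, lying loose between four brass pins on the yellow jig's carriage, its underside 21.5 mm above the table. Origin: centre of its underside.
- small_stamp: Wooden texture stamp, 24 x 24 x 52 mm, standing near the right front; to be left alone. Origin: centre of its underside.
- large_stamp: Wooden texture stamp, 30 x 30 x 52 mm, standing near the right front; to be left alone. Origin: centre of its underside.
- slip_pot: Blue-grey glazed pot, 70 mm across, 69 mm high, left of the jigs; to be left alone. Origin: centre of its underside.
- glaze_jar: Glass jar with a red lid, 62 mm across, 86 mm high, left of the jigs; to be left alone. Origin: centre of its underside.
- masking_tape: Roll of masking tape lying flat, 100 mm across, 25 mm high, right of the jigs; to be left alone. Origin: centre of its underside.
Things that resemble listed ones, but are neither listed nor needed, are in the scene too. Leave any pink look-alike of the plaque_blue alone.

How it is judged:
On the way, in this order (a step that is already met when the one before it is completed fails the run):
1. the blue jig's carriage is pushed fully home (within 3 mm), its knob still up (x of carriage_blue in the frame of jig_blue above -0.003 m and value of joint plunger_blue below 0.003 m), for 0.2 s.
2. the blue pad rests on the plaque with 1 to 8 N for 0.3 s, the carriage home (x of carriage_blue in the frame of jig_blue above -0.003 m and contact force between pad_blue and plaque_blue between 1 and 8 N and horizontal distance between plaque_blue and pad_blue below 0.012 m), for 0.3 s.
At the end, for the whole second after the job is handed in: Blue carriage home (within 3 mm), blue knob up again (within 2 mm), its plaque at rest in the nest, centred within 12 mm and clear of the pad; red and yellow jigs and plaques as they were (5 mm, knobs up within 2 mm); bystanders within 8 mm of their places (x of carriage_blue in the frame of jig_blue above -0.003 m and value of joint each of plunger_blue, plunger_red, plunger_yellow below 0.002 m and contact force between pad_blue and plaque_blue below 0.05 N and horizontal distance between plaque_blue and pad_blue below 0.012 m and height (world z) of plaque_blue below 0.024 m and height (world z) of carriage_blue below 0.015 m and linear speed of plaque_blue below 0.01 m/s and distance of each of push_red, push_yellow, plaque_red, plaque_yellow from where it was at the start of the episode below 0.005 m and distance of each of small_stamp, large_stamp, slip_pot, glaze_jar, masking_tape from where it was at the start of the episode below 0.008 m); the robot touches nothing.
It fails at once if the blue pad touches the plaque before the carriage is fully home, or the carriage shifts under it (contact force between pad_blue and plaque_blue above 0.3 N and x of carriage_blue in the frame of jig_blue below -0.004 m).
It fails at once if the stamp is pressed too hard (over 8 N of the pad on the plaque): the print smears (contact force between pad_blue and plaque_blue above 8 N).
It fails at once if the robot touches a plaque, or the blue jig's carriage or plaque is lifted or tipped (contact force between any of the arm, the fingers and plaque_blue above 0.3 N or contact force between any of the arm, the fingers and plaque_red above 0.3 N or contact force between any of the arm, the fingers and plaque_yellow above 0.3 N or height (world z) of carriage_blue above 0.018 m or angle between carriage_blue's own z axis and vertical above 0.06 rad or height (world z) of plaque_blue above 0.028 m or angle between plaque_blue's own z axis and vertical above 0.12 rad).
It fails at once if the robot touches the red or the yellow jig, or its carriage or plaque moves by more than 5 mm (contact force between any of the arm, the fingers and jig_red above 0.5 N or contact force between any of the arm, the fingers and jig_yellow above 0.5 N or distance of any of plaque_red, push_red, plaque_yellow, push_yellow from where it was at the start of the episode above 0.005 m).
It fails at once if a bystander is moved by more than 8 mm (distance of any of small_stamp, large_stamp, slip_pot, glaze_jar, masking_tape from where it was at the start of the episode above 0.008 m).
It also fails if it takes over 48 s, if anything falls off the work surface, if the arm or the gripper's body presses on something with over 40 N, if the wrist force passes 120 N, or if a joint passes its speed limit or range.

## Working session

There is one attempt and no reset: what is moved stays moved. The work goes in short steps, Python scripts to look and compute and a tool call to move; the robot and the scene stay as the last step left them, time stands still between calls to the robot, and variables do not carry over. Pictures are saved under pics/ and viewed, at most 10 in all, crops included, and the job is handed in when it is done.

Besides the shell and the picture viewer there is one more tool, called after "Call:" by a JSON object that holds its "name" and its "arguments". carry_out: Moves the arm, as the interface text tells. Its arguments: {"type":"object","properties":{"moves":{"type":"array","items":{"type":"object","properties":{"tx":{"type":"number"},"ty":{"type":"number"},"tz":{"type":"number"},"wx":{"type":"number"},"wy":{"type":"number"},"wz":{"type":"number"},"claw":{"type":"number"}}}},"newtons":{"type":"number"}},"required":["moves"]}

```bash
mkdir -p pics; cat > h.py <<'E'
import numpy as np, cv2
from workcell import env, read_camera
def ray(c,u,v):
    T=np.linalg.inv(c["camera_from_world"]); d=T[:3,:3]@np.array([(u-c["cx"])/c["fx"],(v-c["cy"])/c["fy"],1]); return T[:3,3],d
def on_z(c,u,v,z):
    o,d=ray(c,u,v); return o+d*(z-o[2])/d[2]
def pts(c):
    v,u=np.mgrid[0:400,0:640]; z=c["z_map"]; p=np.stack([(u-c["cx"])/c["fx"]*z,(v-c["cy"])/c["fy"]*z,z,np.ones_like(z)],-1)
    return (p@np.linalg.inv(c["camera_from_world"]).T)[...,:3]
E
python3 - <<'E'
from h import *
for n in("scene","side"):
    c=read_camera(n); cv2.imwrite(f"pics/{n}0.png",c["image"]); np.save(n+".npy",c,allow_pickle=True)
    print(n,np.linalg.inv(c["camera_from_world"])[:3].round(3),c["fx"])
print(env.get_state())
E
```

```text
scene [[ 0.868 -0.23   0.44   0.034]
 [-0.496 -0.359  0.791 -0.904]
 [-0.024 -0.905 -0.425  0.612]] 416.04614106604186
side [[ 0.975 -0.123  0.188  0.242]
 [-0.223 -0.452  0.863 -1.219]
 [-0.021 -0.883 -0.468  0.772]] 471.3837241517083
{'clock': 0.1, 'joint_pos': array([-1.40459729e+00,  3.13923301e-01,  4.50926095e-02,  1.30363178e+00,
        4.59655578e-05,  1.43122040e+00]), 'qvel': array([-0.00044984, -0.00157808,  0.00220933,  0.00025672, -0.00060311,
       -0.00203957]), 'tau': array([ 2.67607124e-03, -4.81727672e+01,  2.99242151e+01,  1.28303346e-02,
       -1.21864400e-04,  1.27709214e-05]), 'tcp_pos': array([ 0.17303285, -0.54785748,  0.23049921]), 'orientation': array([-8.33304395e-04,  9.88335117e-01,  1.52292491e-01,  1.18915777e-05]), 'wrist_force': array([ 0.00914813,  0.85496649, -0.01955475]), 'ft_torque': array([-0.01566808, -0.00160178, -0.02956116]), 'grip_force': 0.0, 'finger_gap': 0.08511100492809123}
```

View pics/scene0.png

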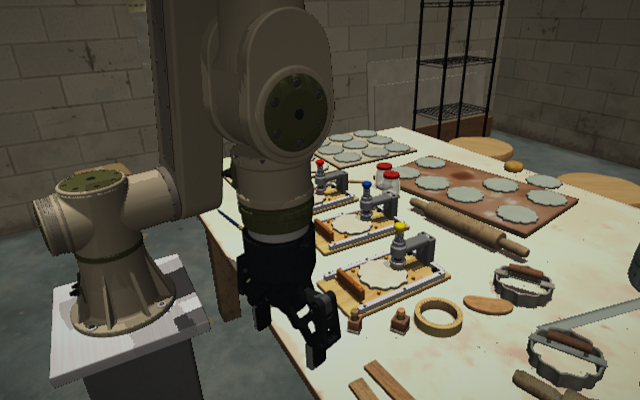

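View pics/side0.png

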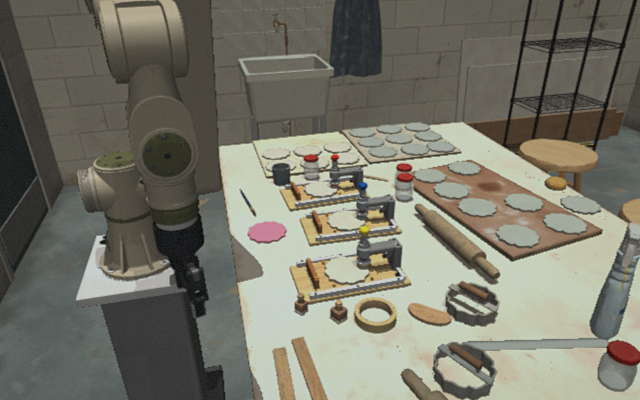

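The side view shows three jigs, with the red knob at about (335,158), blue at (363,187) and yellow at (364,232). The pink look-alike is at (267,232). In the scene view the knobs are at red (320,163), blue (367,185) and yellow (400,227). Candidates for the target are these three knobs and jigs, plus the blue-grey pot at (281,173) by colour only. I choose the middle jig and will check it in a crop while measuring.

```bash
python3 - <<'E'
from h import *
C={n:np.load(n+".npy",allow_pickle=True).item() for n in("scene","side")}
cr=[]
for n,(x,y) in {"scene":(310,150),"side":(280,140)}.items():
    cr.append(cv2.resize(C[n]["image"][y:y+100,x:x+133],None,fx=3,fy=3,interpolation=cv2.INTER_CUBIC)); cr.append(cr[-1])if 0 else None
cr=[a for a in cr if a is not None]
s=C["side"]["image"][165:250,290:410]
cv2.imwrite("pics/crop1.png",np.vstack([cv2.resize(s,(800,566),interpolation=cv2.INTER_CUBIC)]))
R={}
for n,c in C.items():
    h=cv2.cvtColor(c["image"],cv2.COLOR_BGR2HSV)
    for col,(a,b),z in(("blue",(100,130),.15),("yellow",(22,34),.15),("red",(0,6),.15)):
        m=cv2.inRange(h,(a,150,60),(b,255,255)); k,l,st,ce=cv2.connectedComponentsWithStats(m)
        P=pts(c)
        for i in range(1,k):
            if st[i,4]>12: print(n,col,st[i],ce[i].round(1),np.median(P[l==i],0).round(3),on_z(c,*ce[i],.145).round(4))
E
```

```text
scene blue [362 181   9   5  32] [366.4 183.3] [ 0.666 -0.008  0.149] [ 0.6719 -0.0009  0.145 ]
scene blue [225 215  13  10  17] [231.3 220. ] [0.335 0.235 0.012] [ 0.2682 -0.0109  0.145 ]
scene yellow [394 221  12  12  97] [399.5 226.6] [ 0.589 -0.254  0.148] [ 0.5895 -0.2526  0.145 ]
scene red [316 159   8   8  41] [319.6 162.1] [0.647 0.231 0.145] [0.6456 0.2285 0.145 ]
scene red [377 163  22  16 174] [387.8 170.3] [0.878 0.153 0.088] [0.7859 0.0477 0.145 ]
side blue [359 182   8   8  42] [362.3 185.1] [ 0.666 -0.007  0.147] [ 0.6664 -0.0032  0.145 ]
side yellow [360 226   9  10  71] [364.2 230. ] [ 0.589 -0.253  0.147] [ 0.5891 -0.2509  0.145 ]
side red [304 155  14   7  75] [310.6 157.7] [0.594 0.387 0.085] [0.5636 0.2479 0.145 ]
side red [332 155   6   6  27] [334.3 157. ] [0.643 0.231 0.145] [0.6435 0.2313 0.145 ]
side red [397 164  14   7  84] [403.6 167.1] [0.894 0.211 0.086] [0.838  0.0883 0.145 ]
side red [398 174  15   8  94] [404.7 177.1] [0.865 0.131 0.086] [0.8113 0.0159 0.145 ]
side red [608 341  32  24 521] [623.7 352.5] [ 0.954 -0.709  0.086] [ 0.8929 -0.753   0.145 ]
```

View pics/crop1.png

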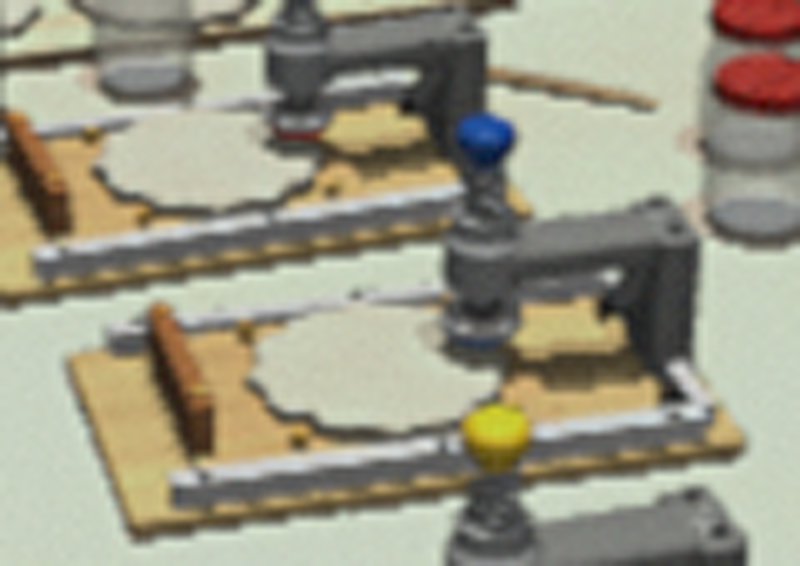

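The crop confirms the blue knob (485,140 in the crop, side pixel 362,186) on the middle jig. Its push bar runs from (155,305) to (205,440), and the base's near corners are at about (70,355), (135,530) and (740,445).

```bash
python3 - <<'E'
from h import *
c=np.load("side.npy",allow_pickle=True).item()
q=lambda x,y,z: on_z(c,290+x/6.667-.5,165+y/6.66-.5,z)[:2]
A,B,D=q(70,355,.012),q(135,530,.012),q(742,440,.012)
print(A,B,D,"len",np.linalg.norm(D-B),np.linalg.norm(A-B))
print("yaw long",np.degrees(np.arctan2(*(D-B)[::-1])),"yaw from short",np.degrees(np.arctan2(*(A-B)[::-1]))-90)
for n in("scene","side"):
    c=np.load(n+".npy",allow_pickle=True).item()
    P=pts(c); h=cv2.cvtColor(c["image"],cv2.COLOR_BGR2HSV)
    k=np.array([.667,-.005]) 
    m=cv2.inRange(h,(3,120,40),(16,255,200))>0
    m&=(np.abs(P[...,0]-.53)<.06)&(np.abs(P[...,1]+.0)<.09)&(P[...,2]>.024)&(P[...,2]<.055)
    p=P[m]; print(n,len(p),p.min(0),p.max(0),p.mean(0))
    if len(p)>10:
        pts2=p[:,:2]; print(cv2.minAreaRect(pts2.astype(np.float32)))
        vx,vy,_,_=cv2.fitLine(pts2.astype(np.float32),cv2.DIST_HUBER,0,.01,.01).ravel(); print("bar normal yaw",np.degrees(np.arctan2(-vx,vy)) if vy>0 else np.degrees(np.arctan2(vx,-vy)))
    # rails: light grey points at rail; column/arm
    a=(np.abs(P[...,0]-.72)<.1)&(np.abs(P[...,1])<.06)&(P[...,2]>.084)&(P[...,2]<.093)
    print("arm",a.sum(),cv2.minAreaRect(P[a][:,:2].astype(np.float32)))
E
```

```text
[0.48710036 0.07913777] [ 0.48336797 -0.0797905 ] [ 0.76933118 -0.0773828 ] len 0.28597333779027745 0.1589720903429134
yaw long 0.4823979774631263 yaw from short -1.3453292044759877
scene 201 [ 0.51858401 -0.04932501  0.02408667] [0.53354915 0.05088782 0.05389948] [ 0.52360593 -0.00961853  0.04133541]
((0.5262223482131958, 0.0007746070623397827), (0.10017962008714676, 0.014224384911358356), 89.28915405273438)
bar normal yaw 0.045951005
arm 207 ((0.7104324698448181, -0.006359012797474861), (0.11700001358985901, 0.04595175012946129), 3.9884424209594727)
side 93 [ 0.51568019 -0.04908945  0.02650467] [0.52829589 0.04545133 0.05325458] [ 0.52135651 -0.01426521  0.04457393]
((0.5223500728607178, -0.0018602348864078522), (0.09463602304458618, 0.012214550748467445), 89.12921905517578)
bar normal yaw -1.83794
arm 204 ((0.7069911360740662, 0.00023963302373886108), (0.04363643750548363, 0.11801798641681671), 85.6495361328125)
```

Call:
{"name": "carry_out", "arguments": {"moves": [{"tx": 2.1, "ty": 3.9, "claw": 1}, {"tx": 2.1, "ty": 3.9, "wz": -0.1, "claw": 1}, {"tx": 2.1, "ty": 3.9, "wz": -0.1, "claw": 1}, {"tx": 2.1, "ty": 3.9, "wz": -0.1, "claw": 1}, {"tx": 2.1, "ty": 3.9, "claw": 1}, {"tx": 2.1, "ty": 3.9, "claw": 1}, {"tx": 2.1, "ty": 3.9, "claw": 1}], "newtons": 20}}

```text
invalid input at $.moves[0]: expected keys tx, ty, tz, wx, wy, wz, claw
```

Call:
{"name": "carry_out", "arguments": {"moves": [{"tx": 2.1, "ty": 3.9, "claw": 1}, {"tx": 2.1, "ty": 3.9, "claw": 1}, {"tx": 2.1, "ty": 3.9, "claw": 1}, {"tx": 2.1, "ty": 3.9, "claw": 1}, {"tx": 2.1, "ty": 3.9, "claw": 1}, {"tx": 2.1, "ty": 3.9, "claw": 1}, {"tx": 2.1, "ty": 3.9, "claw": 1}, {"claw": 1}]}}

```text
invalid input at $.moves[0]: expected keys tx, ty, tz, wx, wy, wz, claw
```

```bash
python3 - <<'E'
from h import *
s=env.get_state(); c=read_camera("wrist")
print(s["clock"],s["tcp_pos"],s["orientation"],s["joint_pos"],s["wrist_force"],s["finger_gap"])
from scipy.spatial.transform import Rotation as R
T=np.eye(4); q=s["orientation"]; T[:3,:3]=R.from_quat([*q[1:],q[0]]).as_matrix(); T[:3,3]=s["tcp_pos"]
c["camera_from_world"]=np.linalg.inv(T@c["hand_eye"]); np.save("wrist.npy",c,allow_pickle=True)
print((T@c["hand_eye"]).round(3)); cv2.imwrite("pics/w1.png",c["image"])
E
```

```text
0.1 [ 0.17303285 -0.54785748  0.23049921] [-8.33304395e-04  9.88335117e-01  1.52292491e-01  1.18915777e-05] [-1.40459729e+00  3.13923301e-01  4.50926095e-02  1.30363178e+00
  4.59655578e-05  1.43122040e+00] [ 0.00914813  0.85496649 -0.01955475] 0.08511100492809123
[[ 0.301 -0.919 -0.255  0.237]
 [-0.954 -0.29  -0.078 -0.527]
 [-0.002  0.266 -0.964  0.373]
 [ 0.     0.     0.     1.   ]]
```

View pics/w1.png

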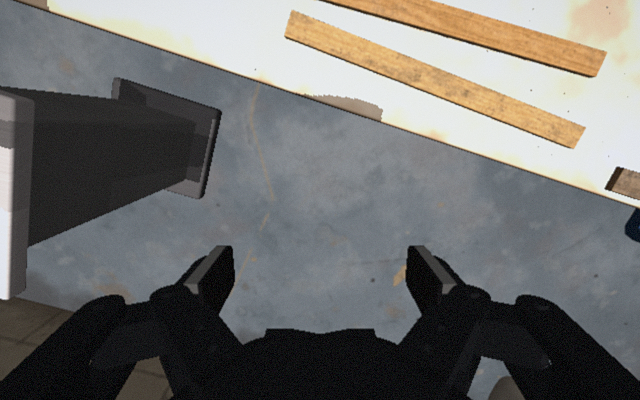

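The picture shows the arm still at its start, with the open fingers at (210,270) and (430,270) and the table edge above them. The calls were refused because every key is required in each row.

Call:
{"name": "carry_out", "arguments": {"moves": [{"tx": 2.1, "ty": 3.9, "tz": 0, "wx": 0, "wy": 0, "wz": 0, "claw": 1}, {"tx": 2.1, "ty": 3.9, "tz": 0, "wx": 0, "wy": 0, "wz": -0.1, "claw": 1}, {"tx": 2.1, "ty": 3.9, "tz": 0, "wx": 0, "wy": 0, "wz": -0.1, "claw": 1}, {"tx": 2.1, "ty": 3.9, "tz": 0, "wx": 0, "wy": 0, "wz": -0.1, "claw": 1}, {"tx": 2.1, "ty": 3.9, "tz": 0, "wx": 0, "wy": 0, "wz": 0, "claw": 1}, {"tx": 2.1, "ty": 3.9, "tz": 0, "wx": 0, "wy": 0, "wz": 0, "claw": 1}, {"tx": 2.1, "ty": 3.9, "tz": 0, "wx": 0, "wy": 0, "wz": 0, "claw": 1}], "newtons": 20}}

```text
clock: 1.02
tcp_pos: [0.3205, -0.274, 0.2312]
orientation: [-0.0, 1.0, 0.003, 0.0]
wrist_force: [1.5, 0.1, 0.1]
finger_gap: 0.0003
grip_force: 0.0
```

Call:
{"name": "carry_out", "arguments": {"moves": [{"tx": 2.1, "ty": 3.9, "tz": 0, "wx": 0, "wy": 0, "wz": 0, "claw": 1}, {"tx": 2.1, "ty": 3.9, "tz": 0, "wx": 0, "wy": 0, "wz": 0, "claw": 1}, {"tx": 2.1, "ty": 3.9, "tz": 0, "wx": 0, "wy": 0, "wz": 0, "claw": 1}, {"tx": 2.1, "ty": 3.9, "tz": 0, "wx": 0, "wy": 0, "wz": 0, "claw": 1}, {"tx": 2.1, "ty": 3.9, "tz": 0, "wx": 0, "wy": 0, "wz": 0, "claw": 1}, {"tx": 2.1, "ty": 3.9, "tz": 0, "wx": 0, "wy": 0, "wz": 0, "claw": 1}, {"tx": 2.1, "ty": 3.9, "tz": 0, "wx": 0, "wy": 0, "wz": 0, "claw": 1}, {"tx": 0, "ty": 0, "tz": 0, "wx": 0, "wy": 0, "wz": 0, "claw": 1}]}}

```text
clock: 2.02
tcp_pos: [0.4678, -0.0001, 0.2309]
orientation: [-0.0, 1.0, 0.005, -0.0]
wrist_force: [0.7, 0.3, 0.0]
finger_gap: -0.0002
grip_force: 0.0
```

```bash
cat >> h.py <<'E'
from scipy.spatial.transform import Rotation as R
def wrist(name):
    s=env.get_state(); c=read_camera("wrist")
    print(s["clock"],s["tcp_pos"],s["orientation"],s["joint_pos"].round(3),s["wrist_force"],s["finger_gap"])
    T=np.eye(4); q=s["orientation"]; T[:3,:3]=R.from_quat([*q[1:],q[0]]).as_matrix(); T[:3,3]=s["tcp_pos"]
    c["camera_from_world"]=np.linalg.inv(T@c["hand_eye"]); np.save(name+".npy",c,allow_pickle=True)
    cv2.imwrite(f"pics/{name}.png",c["image"]); return c
E
python3 -c "
from h import *
wrist('w2')"
```

```text
2.025 [ 4.67799041e-01 -6.32773321e-05  2.30938431e-01] [-1.81377016e-04  9.99986643e-01  5.16244799e-03 -1.71653215e-04] [-0.172  0.106 -0.216  1.249  0.     2.959] [0.74405118 0.31330586 0.03696819] -0.00017624689785411546
```

View pics/w2.png

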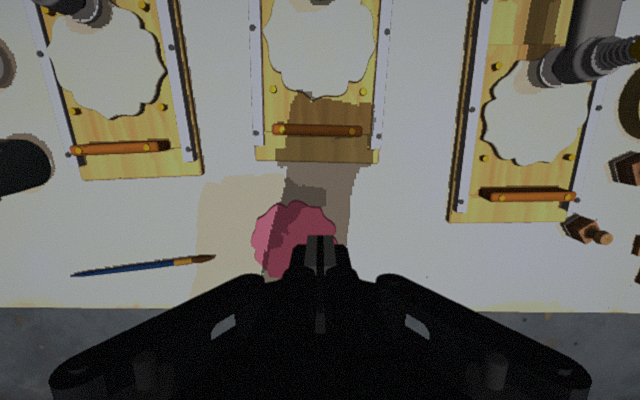

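The wrist view shows the blue jig dead ahead. Its push bar spans (272,129) to (362,131), its base front edge runs from (255,160) to (379,162), and the pink look-alike lies under the fingers at (290,235).

```bash
python3 - <<'E'
from h import *
c=np.load("w2.npy",allow_pickle=True).item()
h=cv2.cvtColor(c["image"],cv2.COLOR_BGR2HSV); m=cv2.inRange(h,(3,130,40),(16,255,220)); m[:, :262]=0;m[:,370:]=0;m[:110]=0;m[145:]=0
k,l,st,ce=cv2.connectedComponentsWithStats(m); i=1+st[1:,4].argmax(); ys,xs=np.where(l==i); print(st[i],ce[i])
bot=[(u,ys[xs==u].max()) for u in range(xs.min()+4,xs.max()-3)]
for z in(.036,.0495):
    p=np.array([on_z(c,u,v,z)[:2] for u,v in bot]); f=np.polyfit(p[:,1],p[:,0],1); print(z,"x(y)=",f,"yaw",np.degrees(-f[0]),p[:,1].min(),p[:,1].max())
P=pts(c); q=P[l==i]; print(np.percentile(q,[2,50,98],axis=0))
a,b=on_z(c,255,160.5,.012),on_z(c,379.5,163,.012); print("base front",a,b)
# rails: sloped lines
print("rail L",on_z(c,255.5,145,.02),on_z(c,262,0,.02),"rail R",on_z(c,377.5,147,.02),on_z(c,379.5,0,.02))
E
```

```text
[272 120  91  18 898] [317.22048998 129.59910913]
0.036 x(y)= [0.01308723 0.51953452] yaw -0.7498430577982862 -0.04187399861984546 0.05198630863502157
0.0495 x(y)= [0.01308723 0.52013939] yaw -0.7498430577977379 -0.040125291149651444 0.04997874236540957
[[ 0.51819579 -0.04213594  0.01262349]
 [ 0.52572328  0.00447494  0.04888463]
 [ 0.5316155   0.05204441  0.05068952]]
base front [0.48629033 0.08291481 0.012     ] [ 0.48469829 -0.07352019  0.012     ]
rail L [0.50610978 0.07957097 0.02      ] [0.65878064 0.06501625 0.02      ] rail R [ 0.50517982 -0.06816225  0.02      ] [ 0.65997755 -0.06047815  0.02      ]
```

Call:
{"name": "carry_out", "arguments": {"moves": [{"tx": 1.7, "ty": 0.4, "tz": -2, "wx": 0, "wy": 0, "wz": 0, "claw": 1}, {"tx": 0, "ty": 0, "tz": -4, "wx": 0, "wy": 0, "wz": 0, "claw": 1}, {"tx": 0, "ty": 0, "tz": -4, "wx": 0, "wy": 0, "wz": 0, "claw": 1}, {"tx": 0, "ty": 0, "tz": -4, "wx": 0, "wy": 0, "wz": 0, "claw": 1}, {"tx": 0, "ty": 0, "tz": -3, "wx": 0, "wy": 0, "wz": 0, "claw": 1}, {"tx": 0, "ty": 0, "tz": -2.8, "wx": 0, "wy": 0, "wz": 0, "claw": 1}, {"tx": 0, "ty": 0, "tz": 0, "wx": 0, "wy": 0, "wz": 0, "claw": 1}, {"tx": 0, "ty": 0, "tz": 0, "wx": 0, "wy": 0, "wz": 0, "claw": 1}]}}

```text
clock: 3.08
tcp_pos: [0.4845, 0.0009, 0.0342]
orientation: [0.0, 1.0, 0.002, 0.0]
wrist_force: [0.4, -0.7, 0.2]
finger_gap: 0.0
grip_force: 0.0
```

Call:
{"name": "carry_out", "arguments": {"moves": [{"tx": 0.5, "ty": 0, "tz": 0, "wx": 0, "wy": 0, "wz": 0, "claw": 1}, {"tx": 0.5, "ty": 0, "tz": 0, "wx": 0, "wy": 0, "wz": 0, "claw": 1}, {"tx": 0.5, "ty": 0, "tz": 0, "wx": 0, "wy": 0, "wz": 0, "claw": 1}, {"tx": 0.5, "ty": 0, "tz": 0, "wx": 0, "wy": 0, "wz": 0, "claw": 1}, {"tx": 0.5, "ty": 0, "tz": 0, "wx": 0, "wy": 0, "wz": 0, "claw": 1}, {"tx": 0.5, "ty": 0, "tz": 0, "wx": 0, "wy": 0, "wz": 0, "claw": 1}, {"tx": 0, "ty": 0, "tz": 0, "wx": 0, "wy": 0, "wz": 0, "claw": 1}]}}

```text
clock: 3.95
tcp_pos: [0.5145, 0.0017, 0.0332]
orientation: [0.0, 1.0, 0.003, 0.0]
wrist_force: [0.2, 0.6, 0.5]
finger_gap: -0.0
grip_force: 0.0
```

Call:
{"name": "carry_out", "arguments": {"moves": [{"tx": 0.4, "ty": 0, "tz": 0, "wx": 0, "wy": 0, "wz": 0, "claw": 1}, {"tx": 0.4, "ty": 0, "tz": 0, "wx": 0, "wy": 0, "wz": 0, "claw": 1}, {"tx": 0.4, "ty": 0, "tz": 0, "wx": 0, "wy": 0, "wz": 0, "claw": 1}, {"tx": 0.4, "ty": 0, "tz": 0, "wx": 0, "wy": 0, "wz": 0, "claw": 1}, {"tx": 0.4, "ty": 0, "tz": 0, "wx": 0, "wy": 0, "wz": 0, "claw": 1}, {"tx": 0.4, "ty": 0, "tz": 0, "wx": 0, "wy": 0, "wz": 0, "claw": 1}, {"tx": 0.4, "ty": 0, "tz": 0, "wx": 0, "wy": 0, "wz": 0, "claw": 1}, {"tx": 0.4, "ty": 0, "tz": 0, "wx": 0, "wy": 0, "wz": 0, "claw": 1}]}}

```text
clock: 4.95
tcp_pos: [0.5464, 0.0017, 0.0333]
orientation: [0.0, 1.0, 0.003, -0.0]
wrist_force: [-0.3, 0.0, -0.9]
finger_gap: -0.0004
grip_force: 0.5
```

Call:
{"name": "carry_out", "arguments": {"moves": [{"tx": 0.3, "ty": 0, "tz": 0, "wx": 0, "wy": 0, "wz": 0, "claw": 1}, {"tx": 0.2, "ty": 0, "tz": 0, "wx": 0, "wy": 0, "wz": 0, "claw": 1}, {"tx": 0.2, "ty": 0, "tz": 0, "wx": 0, "wy": 0, "wz": 0, "claw": 1}]}}

```text
clock: 5.32
tcp_pos: [0.5531, 0.0016, 0.0333]
orientation: [0.0, 1.0, 0.003, -0.0]
wrist_force: [-2.1, -1.0, 0.2]
finger_gap: 0.0002
grip_force: 0.6
```

Call:
{"name": "carry_out", "arguments": {"moves": [{"tx": 0.2, "ty": 0, "tz": 0, "wx": 0, "wy": 0, "wz": 0, "claw": 1}, {"tx": 0.1, "ty": 0, "tz": 0, "wx": 0, "wy": 0, "wz": 0, "claw": 1}]}}

```text
clock: 5.58
tcp_pos: [0.5562, 0.0016, 0.0333]
orientation: [0.0, 1.0, 0.003, 0.0]
wrist_force: [-0.8, 0.1, -0.2]
finger_gap: 0.0001
grip_force: 0.7
```

Call:
{"name": "carry_out", "arguments": {"moves": [{"tx": 0.1, "ty": 0, "tz": 0, "wx": 0, "wy": 0, "wz": 0, "claw": 1}, {"tx": 0.1, "ty": 0, "tz": 0, "wx": 0, "wy": 0, "wz": 0, "claw": 1}, {"tx": 0.1, "ty": 0, "tz": 0, "wx": 0, "wy": 0, "wz": 0, "claw": 1}]}}

```text
clock: 5.95
tcp_pos: [0.5591, 0.0017, 0.0333]
orientation: [0.0, 1.0, 0.003, -0.0]
wrist_force: [-3.8, 0.1, 1.3]
finger_gap: -0.0003
grip_force: 1.9
```

```bash
python3 - <<'E'
from h import *
c=wrist('w3'); 
d=read_camera("side"); np.save("side3.npy",d,allow_pickle=True); s=cv2.resize(d["image"][165:250,290:410],(800,566),interpolation=cv2.INTER_CUBIC); cv2.imwrite("pics/s3.png",s)
E
```

```text
5.95 [0.55905843 0.0016667  0.03333053] [ 3.29701788e-05  9.99995796e-01  2.89835526e-03 -8.20020546e-05] [-0.141  0.421 -0.312  0.839 -0.     2.995] [-3.81905056  0.0517122   1.31686975] -0.00030730886113835464
```

View pics/s3.png

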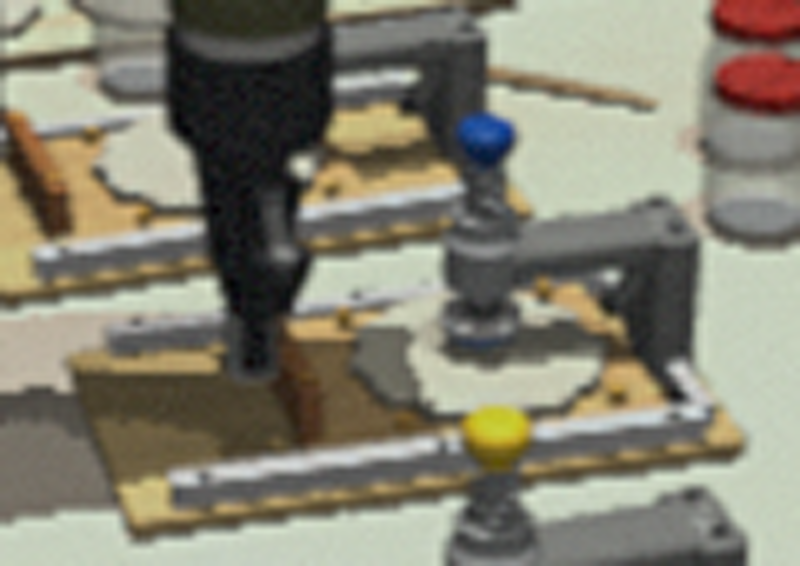

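The plaque is now nearly centred under the stamp at (480,345) and the carriage's bar is at (300,390). I'll go on in 1 mm steps until the buffers give a clear force.

Call:
{"name": "carry_out", "arguments": {"moves": [{"tx": 0.1, "ty": 0, "tz": 0, "wx": 0, "wy": 0, "wz": 0, "claw": 1}, {"tx": 0, "ty": 0, "tz": 0, "wx": 0, "wy": 0, "wz": 0, "claw": 1}]}}

```text
clock: 6.3
tcp_pos: [0.5591, 0.0017, 0.0332]
orientation: [0.0, 1.0, 0.003, -0.001]
wrist_force: [-5.3, -0.5, 3.0]
finger_gap: 0.0
grip_force: 2.6
```

Call:
{"name": "carry_out", "arguments": {"moves": [{"tx": 0.1, "ty": 0, "tz": 0, "wx": 0, "wy": 0, "wz": 0, "claw": 1}, {"tx": 0, "ty": 0, "tz": 0, "wx": 0, "wy": 0, "wz": 0, "claw": 1}]}}

```text
clock: 6.55
tcp_pos: [0.5591, 0.0017, 0.0331]
orientation: [0.0, 1.0, 0.003, -0.002]
wrist_force: [-7.2, -0.1, 4.2]
finger_gap: -0.0
grip_force: 3.6
```

Call:
{"name": "carry_out", "arguments": {"moves": [{"tx": 0.1, "ty": 0, "tz": 0, "wx": 0, "wy": 0, "wz": 0, "claw": 1}, {"tx": 0, "ty": 0, "tz": 0, "wx": 0, "wy": 0, "wz": 0, "claw": 1}]}}

```text
clock: 6.8
tcp_pos: [0.5592, 0.0017, 0.033]
orientation: [0.0, 1.0, 0.003, -0.003]
wrist_force: [-9.0, 0.2, 6.3]
finger_gap: -0.0002
grip_force: 4.7
```

The carriage is home: the TCP has stopped at 0.559 while the force climbs. I'll back off and rise.

Call:
{"name": "carry_out", "arguments": {"moves": [{"tx": -0.4, "ty": 0, "tz": 0, "wx": 0, "wy": 0, "wz": 0, "claw": 1}, {"tx": -1, "ty": 0, "tz": 0, "wx": 0, "wy": 0, "wz": 0, "claw": 1}, {"tx": -1.5, "ty": 0, "tz": 0, "wx": 0, "wy": 0, "wz": 0, "claw": 1}, {"tx": -1, "ty": 0, "tz": 4, "wx": 0, "wy": 0, "wz": 0, "claw": 1}, {"tx": 0, "ty": 0, "tz": 5, "wx": 0, "wy": 0, "wz": 0, "claw": 1}, {"tx": 0, "ty": 0, "tz": 6, "wx": 0, "wy": 0, "wz": 0, "claw": 1}, {"tx": 0, "ty": 0, "tz": 5, "wx": 0, "wy": 0, "wz": 0, "claw": 1}, {"tx": 0, "ty": 0, "tz": 0, "wx": 0, "wy": 0, "wz": 0, "claw": 1}]}}

```text
clock: 7.8
tcp_pos: [0.5259, 0.0012, 0.2383]
orientation: [0.001, 1.0, 0.003, 0.005]
wrist_force: [-0.1, -0.2, -0.7]
finger_gap: -0.0001
grip_force: 0.0
```

```bash
python3 - <<'E'
from h import *
c=wrist('w4'); P=pts(c); h=cv2.cvtColor(c["image"],cv2.COLOR_BGR2HSV)
m=cv2.inRange(h,(100,150,40),(130,255,255)); k,l,st,ce=cv2.connectedComponentsWithStats(m)
for i in range(1,k):
    if st[i,4]>30: q=P[l==i]; print(st[i],ce[i],np.percentile(q,[5,50,95],axis=0).round(4),on_z(c,*ce[i],.145))
d=read_camera("scene"); 
for n,c2 in(("scene",d),("side",read_camera("side"))):
    P2=pts(c2); h2=cv2.cvtColor(c2["image"],cv2.COLOR_BGR2HSV); m=(cv2.inRange(h2,(100,120,30),(130,255,255))>0)&(P2[...,2]>.12)&(abs(P2[...,0]-.67)<.05)&(abs(P2[...,1])<.05)
    q=P2[m]; print(n,len(q),q.min(0),q.max(0),q.mean(0)); v,u=np.where(m); print(u.min(),u.max(),v.min(),v.max(), on_z(c2,(u.min()+u.max())/2,(v.min()+v.max())/2,.143))
E
```

```text
7.8 [0.52593484 0.00122734 0.23826065] [7.78420043e-04 9.99982406e-01 2.93407524e-03 5.09635443e-03] [-0.15   0.207 -0.078  1.276  0.     2.985] [-0.08354487 -0.18328826 -0.66119595] -0.00011696203111684823
[ 303    0   36   35 1066] [320.51969981  15.36397749] [[ 0.6579 -0.008   0.1443]
 [ 0.6667  0.003   0.1483]
 [ 0.6754  0.0132  0.1501]] [0.66780311 0.00266067 0.145     ]
[ 87 297  94  14 340] [139.39117647 303.6       ] [[0.3233 0.2126 0.0074]
 [0.3344 0.2647 0.0092]
 [0.3431 0.3323 0.0108]] [0.42783059 0.1712628  0.145     ]
scene 50 [ 0.65833001 -0.01381295  0.13171478] [0.68027317 0.00415931 0.15256179] [ 0.66710469 -0.00707483  0.14567483]
362 370 181 188 [ 0.6687956  -0.00362711  0.143     ]
side 48 [ 0.65535374 -0.016895    0.13319219] [0.67893727 0.0101251  0.1521423 ] [ 0.6660567  -0.00475885  0.14498194]
359 366 182 189 [ 0.66756956 -0.00217912  0.143     ]
```

View pics/w4.png

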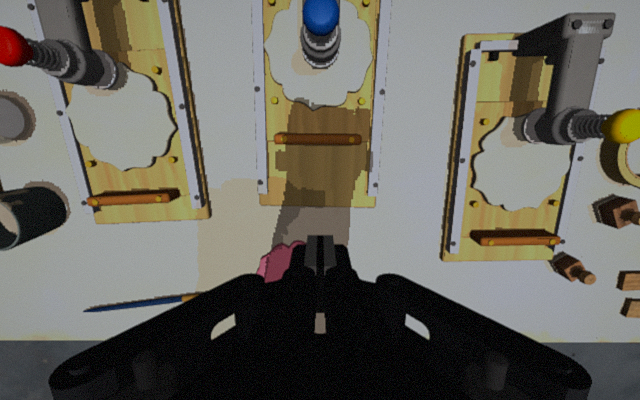

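The wrist view shows the blue knob at (320,15), the plaque beneath the stamp, and the carriage bar at (318,139), now well up the base. The red jig (left) and yellow jig (right) are undisturbed. The knob is at about (0.668, 0.001). I'll go over it.

Call:
{"name": "carry_out", "arguments": {"moves": [{"tx": 3.5, "ty": 0, "tz": 0, "wx": 0, "wy": 0, "wz": 0, "claw": 1}, {"tx": 3.5, "ty": 0, "tz": 0, "wx": 0, "wy": 0, "wz": 0, "claw": 1}, {"tx": 3.5, "ty": 0, "tz": 0, "wx": 0, "wy": 0, "wz": 0, "claw": 1}, {"tx": 3.7, "ty": 0, "tz": 0, "wx": 0, "wy": 0, "wz": 0, "claw": 1}, {"tx": 0, "ty": 0, "tz": -3, "wx": 0, "wy": 0, "wz": 0, "claw": 1}, {"tx": 0, "ty": 0, "tz": -3, "wx": 0, "wy": 0, "wz": 0, "claw": 1}, {"tx": 0, "ty": 0, "tz": 0, "wx": 0, "wy": 0, "wz": 0, "claw": 1}, {"tx": 0, "ty": 0, "tz": 0, "wx": 0, "wy": 0, "wz": 0, "claw": 1}]}}

```text
clock: 8.95
tcp_pos: [0.6649, 0.0017, 0.1732]
orientation: [-0.0, 1.0, 0.003, -0.0]
wrist_force: [0.8, -0.3, -0.1]
finger_gap: -0.0001
grip_force: 0.0
```

```bash
python3 - <<'E'
from h import *
print(env.get_state()["joint_pos"])
d=read_camera("side"); s=cv2.resize(d["image"][165:250,290:410],(800,566),interpolation=cv2.INTER_CUBIC); cv2.imwrite("pics/s5.png",s)
E
```

```text
[-1.18089146e-01  5.10720533e-01  2.01522740e-01  1.26251923e+00
 -4.58161990e-05  3.01769334e+00]
```

View pics/s5.png

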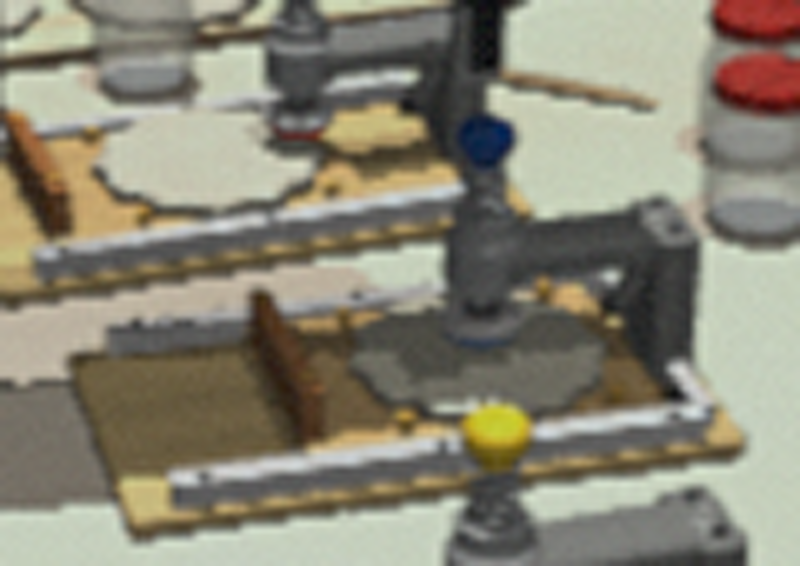

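The fingertips (485,65) stand straight above the blue knob (487,140), and the carriage stays home. I'll lower now.

Call:
{"name": "carry_out", "arguments": {"moves": [{"tx": 0.3, "ty": 0, "tz": -1, "wx": 0, "wy": 0, "wz": 0, "claw": 1}, {"tx": 0, "ty": 0, "tz": -0.8, "wx": 0, "wy": 0, "wz": 0, "claw": 1}, {"tx": 0, "ty": 0, "tz": 0, "wx": 0, "wy": 0, "wz": 0, "claw": 1}, {"tx": 0, "ty": 0, "tz": 0, "wx": 0, "wy": 0, "wz": 0, "claw": 1}]}}

```text
clock: 9.5
tcp_pos: [0.668, 0.0017, 0.1554]
orientation: [0.0, 1.0, 0.003, -0.0]
wrist_force: [0.6, 0.2, 0.3]
finger_gap: -0.0
grip_force: 0.0
```

Call:
{"name": "carry_out", "arguments": {"moves": [{"tx": 0, "ty": 0, "tz": -0.3, "wx": 0, "wy": 0, "wz": 0, "claw": 1}, {"tx": 0, "ty": 0, "tz": -0.3, "wx": 0, "wy": 0, "wz": 0, "claw": 1}, {"tx": 0, "ty": 0, "tz": 0, "wx": 0, "wy": 0, "wz": 0, "claw": 1}]}}

```text
clock: 9.88
tcp_pos: [0.6683, 0.0016, 0.1494]
orientation: [0.0, 1.0, 0.003, 0.0]
wrist_force: [-0.0, 0.6, 2.2]
finger_gap: -0.0002
grip_force: 1.0
```

Call:
{"name": "carry_out", "arguments": {"moves": [{"tx": 0, "ty": 0, "tz": -0.2, "wx": 0, "wy": 0, "wz": 0, "claw": 1}, {"tx": 0, "ty": 0, "tz": -0.2, "wx": 0, "wy": 0, "wz": 0, "claw": 1}, {"tx": 0, "ty": 0, "tz": 0, "wx": 0, "wy": 0, "wz": 0, "claw": 1}]}}

```text
clock: 10.25
tcp_pos: [0.6682, 0.0016, 0.1453]
orientation: [0.0, 1.0, 0.003, 0.0]
wrist_force: [0.2, -0.7, 3.1]
finger_gap: 0.0001
grip_force: 1.3
```

Contact came at about 0.1495, as expected. I'll press on to about 0.138.

Call:
{"name": "carry_out", "arguments": {"moves": [{"tx": 0, "ty": 0, "tz": -0.2, "wx": 0, "wy": 0, "wz": 0, "claw": 1}, {"tx": 0, "ty": 0, "tz": -0.2, "wx": 0, "wy": 0, "wz": 0, "claw": 1}, {"tx": 0, "ty": 0, "tz": 0, "wx": 0, "wy": 0, "wz": 0, "claw": 1}]}}

```text
clock: 10.62
tcp_pos: [0.6682, 0.0016, 0.1413]
orientation: [0.0, 1.0, 0.003, 0.0]
wrist_force: [1.2, 0.7, 3.6]
finger_gap: 0.0001
grip_force: 1.6
```

Call:
{"name": "carry_out", "arguments": {"moves": [{"tx": 0, "ty": 0, "tz": -0.1, "wx": 0, "wy": 0, "wz": 0, "claw": 1}, {"tx": 0, "ty": 0, "tz": -0.1, "wx": 0, "wy": 0, "wz": 0, "claw": 1}, {"tx": 0, "ty": 0, "tz": -0.1, "wx": 0, "wy": 0, "wz": 0, "claw": 1}, {"tx": 0, "ty": 0, "tz": 0, "wx": 0, "wy": 0, "wz": 0, "claw": 1}]}}

```text
clock: 11.12
tcp_pos: [0.6683, 0.0016, 0.139]
orientation: [0.0, 1.0, 0.003, 0.0]
wrist_force: [-1.4, -0.3, 6.2]
finger_gap: 0.0002
grip_force: 3.2
```

Call:
{"name": "carry_out", "arguments": {"moves": [{"tx": 0, "ty": 0, "tz": -0.1, "wx": 0, "wy": 0, "wz": 0, "claw": 1}, {"tx": 0, "ty": 0, "tz": 0, "wx": 0, "wy": 0, "wz": 0, "claw": 1}, {"tx": 0, "ty": 0, "tz": 0, "wx": 0, "wy": 0, "wz": 0, "claw": 1}, {"tx": 0, "ty": 0, "tz": 0, "wx": 0, "wy": 0, "wz": 0, "claw": 1}, {"tx": 0, "ty": 0, "tz": 0, "wx": 0, "wy": 0, "wz": 0, "claw": 1}, {"tx": 0, "ty": 0, "tz": 0, "wx": 0, "wy": 0, "wz": 0, "claw": 1}, {"tx": 0, "ty": 0, "tz": 0, "wx": 0, "wy": 0, "wz": 0, "claw": 1}]}}

```text
clock: 12.0
tcp_pos: [0.6683, 0.0016, 0.1383]
orientation: [0.0, 1.0, 0.003, 0.001]
wrist_force: [-1.3, -0.3, 7.4]
finger_gap: 0.0002
grip_force: 3.5
```

Call:
{"name": "carry_out", "arguments": {"moves": [{"tx": 0, "ty": 0, "tz": 0.4, "wx": 0, "wy": 0, "wz": 0, "claw": 1}, {"tx": 0, "ty": 0, "tz": 0.4, "wx": 0, "wy": 0, "wz": 0, "claw": 1}, {"tx": 0, "ty": 0, "tz": 0.5, "wx": 0, "wy": 0, "wz": 0, "claw": 1}, {"tx": 0, "ty": 0, "tz": 1, "wx": 0, "wy": 0, "wz": 0, "claw": 1}, {"tx": 0, "ty": 0, "tz": 3, "wx": 0, "wy": 0, "wz": 0, "claw": 1}, {"tx": 0, "ty": 0, "tz": 4, "wx": 0, "wy": 0, "wz": 0, "claw": 1}, {"tx": -4, "ty": 0, "tz": 0, "wx": 0, "wy": 0, "wz": 0, "claw": 1}, {"tx": -4, "ty": 0, "tz": 0, "wx": 0, "wy": 0, "wz": 0, "claw": 1}]}}

```text
clock: 13.0
tcp_pos: [0.5875, 0.0016, 0.2307]
orientation: [0.0, 1.0, 0.003, 0.0]
wrist_force: [0.1, -0.4, 0.2]
finger_gap: -0.0002
grip_force: 0.0
```

Call:
{"name": "carry_out", "arguments": {"moves": [{"tx": -4, "ty": 0, "tz": 0, "wx": 0, "wy": 0, "wz": 0, "claw": 1}, {"tx": 0, "ty": 0, "tz": 0, "wx": 0, "wy": 0, "wz": 0, "claw": 1}, {"tx": 0, "ty": 0, "tz": 0, "wx": 0, "wy": 0, "wz": 0, "claw": 1}]}}

```text
clock: 13.38
tcp_pos: [0.5487, 0.0016, 0.2308]
orientation: [0.0, 1.0, 0.003, 0.001]
wrist_force: [-0.1, -0.5, -0.0]
finger_gap: -0.0002
grip_force: 0.0
```

```bash
python3 - <<'E'
from h import *
d=read_camera("side"); s=cv2.resize(d["image"][165:250,290:410],(800,566),interpolation=cv2.INTER_CUBIC); cv2.imwrite("pics/s6.png",s)
c=read_camera("side"); P=pts(c); h=cv2.cvtColor(c["image"],cv2.COLOR_BGR2HSV); m=(cv2.inRange(h,(100,120,30),(130,255,255))>0)&(P[...,2]>.11)&(abs(P[...,0]-.67)<.05)&(abs(P[...,1])<.05); print(P[m].max(0))
E
```

```text
[0.67767031 0.01352463 0.15059725]
```

View pics/s6.png

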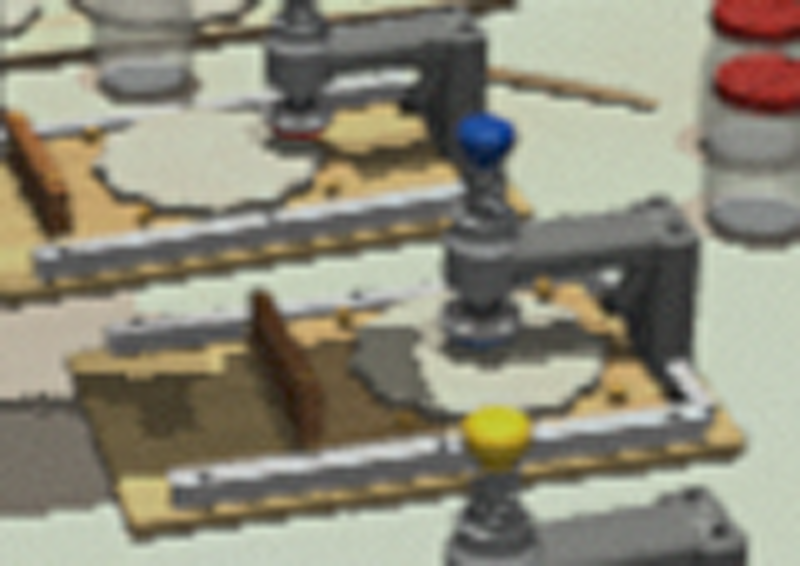

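The knob is back up at (487,138), the carriage bar is still at home at (290,370), and the robot is clear.

```bash
python3 -c "
from h import *
print(env.hand_in())"
```

```text
the job is handed in; nothing more can be done
None
```

I pushed the blue carriage fully home, pressed the blue knob to about 12 mm (7.4 N measured at the wrist) for about 0.75 s and let it spring back up. I then handed the job in clear of everything at about 13.5 s; no verdict was returned.

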